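# Hold a slat home against the sprung back gauge of a punch press

## Task

One of the two loose white bag-frame slats on the bench has been punched at one end only. Pick it up, feed its unpunched end flat along the bed between the guides of the punch press, and push it against the sprung kick-out plunger until that end sits on the back gauge's stop face. Finish while still holding it pressed fully home there, firmly but without forcing it, ready for the punch stroke; leave the other things on the bench where they lie.

Things in the scene. Friction and masses are not known exactly. Their poses are not given: they have to be found in the camera images.
- slat: the slat to be punched: flat white hard-plastic bar 240 x 45 x 8 mm, about 85 g, lying flat, with one 16 mm hole 20 mm from its punched end; the other end is blank. Origin: centre of the underside; x along the bar to the blank end, z up. Take it across its width on the punched half, 40 to 80 mm from its middle: the rest ends up under the machine
- slat_blank_end (a point): the centre of the slat's blank (unpunched) end face, 120 mm from the slat's origin along its x, at half its thickness
- slat_hole (a point): the centre of the slat's one hole, on its top face, 100 mm from the slat's origin against its x
- press: pneumatic bench punch press, base 290 x 160 mm, 275 mm high, fixed at the robot's left. Origin on the bench under the ram axis; x = feed direction (the way a slat is pushed in, roughly the robot's left), z up. Its steel bed, 90 mm wide, top 50 mm above the bench, runs from x = -115 to +14 mm. Before x = -130 mm all is free down to the bench
- guide_mouth (a point): the middle of the bed's front edge (press x = -115 mm) on its top. On the bed two guide rails 12 mm high leave a channel 49 mm wide, centred on the press's y = 0, from press x = -85 to +10 mm; at the mouth they flare to about 75 mm. The channel is open above as far as press x = -40 mm
- gauge: the back gauge behind the punch: a steel crossbar 120 mm wide on two rods, clamped at a different setting each time, 16 to 34 mm behind the ram axis. Its front face is the hard stop, on both sides of a 16 mm gap for the plunger. Origin: middle of the stop face, level with the bed's top; x is the feed direction, z up. It does not move
- plunger (a joint): travel (m) of the sprung kick-out plunger, a 10 mm brass pin: 0 = free, sticking out 14 mm from the middle of the stop face, 4 mm above the bed; 0.014 = level with the face. Its spring takes 3 N to start and 6.5 N when level, and pushes the slat back out if let go. Past that the slat bears on the stop face and the force rises steeply
- plunger_nose (a point): the centre of the plunger's nose face
- slat_done: a finished slat of the same size with a 16 mm hole at each end, lying near the other one; origin at the centre of its underside, x along it; leave it alone
- weight: steel pattern weight with a knob, 64 mm across, 46 mm high; origin at the centre of its underside; leave it alone
- tin: low jar of pins with a steel cap, 72 mm across, 42 mm high; origin at the centre of its underside; leave it alone
- rule: aluminium rule 300 x 30 x 2 mm lying flat; origin at the centre of its underside; leave it alone
- shears: tailor's shears about 240 mm long lying flat; origin near the pivot; leave them alone
- awl: wooden-handled awl about 170 mm long lying on the bench; leave it alone
- punch_tip (a point): the lower tip of the punch, on the ram axis (press x = 0), 22 mm above the bed. The overarm and air cylinder (80 mm wide) over it begin at press x = -40 mm, 150 mm above the bench

How it is judged:
By the outcome, as a careful person would: the job done as asked, in the order asked, and still so for the second after the job is handed in, while the arm keeps its last pose, push and grip.
It also fails if it takes over 58 s, if anything falls off the work surface, if the arm or the gripper's body presses on something with over 40 N, if the wrist force passes 120 N, or if a joint passes its speed limit or range.

## Robot

A 6-joint arm with a two-finger parallel gripper is mounted at the origin on the work surface. World frame = base frame: x ahead of the robot, y to its left, z up, the work surface at z = 0. Lengths are in m, angles in degrees, forces in N, time in s.
With the tool pointing down it reaches from about 0.3 to 1 m from the base axis. Payload 5.1 kg.
Tool frame: the origin (TCP) lies at the very end of the fingers, on their centre line; the grasp point (between the pads) lies 19 mm behind it (arm.grip_depth is the distance from the TCP to the grasp point, in m); z points along the fingers, x is the direction in which the jaws open and shut, and the axes are right-handed (so a half turn about z gives the same grasp; the last joint's range is limited). The gripper opens to 95 mm and grips with 3 to 60 N. Pads are 20 mm wide; open, the fingers measure 119 mm over their backs; the gripper's body (75 mm by 180 mm) begins 59 mm behind the grasp point.
Start: joints at [-78.816, 7.093, 94.555, -0, 78.352, -4.733], TCP at [0.178, -0.625, 0.215] pointing down, gripper open.
Joint ranges: [-149.61, 149.61], [-58.7, 133.49], [1.44, 155.28], [-77.14, 257.14], [18.33, 153.61], [-166.67, 166.67]. Speed limits (degrees/s): [147.25, 147.25, 180, 180, 180, 180].

## Interface

Orientations are given as [roll, pitch, yaw] about the fixed x, y, z axes, in that order (R = Rz(yaw) Ry(pitch) Rx(roll)).
In Python, from rig import arm gives the robot as it stands. The module is installed in compiled form; this text tells all that it offers.
- The arm moves only by the shell command python3 -m crank 'ROWS'. ROWS is a JSON object of lists of equal length, an entry for each row: "xyz": the shift along the tool's x, y, z in units of 2 cm (1.0 is 2 cm), a list of three; "dr": the turn, a rotation vector about the tool's x, y, z in units of 0.15 rad (1.0 is 0.15 rad), a list of three; "fingers": the closure, from -1 (fully open) to 1 (shut). A call has 1 to 20 rows; each row shifts and turns the pose as measured when the row begins, along the tool's axes as they then stand; what a row does not reach is not made up. A row lasts 1/10 s, in which the tool goes at most 50 mm and 8.59 degrees, less where a joint would pass 70% of its speed; a pose out of reach is approached as far as the arm can. A call with a number of a shift or a turn outside -1 to 1 is refused whole. A call with a gripper value outside its range is refused whole. The fingers move at their own pace and stop on an object; the grip force is fixed at half the most. Time passes only in rows, so rows that do not move let the fingers close. It gives the time, the measured TCP pose, the force and the opening at its end, in the units of the state.
- arm.get_obs(): the state, without advancing time (a new reading comes with each control period).
- arm.snapshot(name): name is "scene" or "top" or "wrist"; returns the picture (420x560x3 uint8, red, green, blue); there is no depth.
- arm.camera_model(name): a dict with "K" (3x3 intrinsics, pixels), "rvec" (rotation vector, rad) and "tvec" (3), from world to camera coordinates, as OpenCV has them; the wrist camera has in their place "mount" (4x4, takes a point from camera to tool coordinates, whose origin is the TCP and whose axes are the tool frame's). Camera axes: x right, y down, z forward; pixel columns grow to the right and rows downward; lengths in m; the calibration is good to about 2 mm. A picture is of the moment at which its call begins: read the wrist's pose just before it. camera_model takes no time and is no camera call.
- arm.close_job(): hands the job in, once; it reports no verdict.
The state is a dict: "t": time; "joint_pos": joint angles; "qvel": joint speeds; "effort": joint torques, N m; "tool_pos": TCP position; "eef_rot": TCP orientation; "ft_force": force on the tool from outside, world axes, zero at the start; "moment": the same for the moment, N m; "width": finger opening in m.
Only numpy, scipy, OpenCV 4.12 (cv2) and the standard library are available. Lean on these libraries where they do the work, as an engineer would, in place of code of your own. Each camera call takes 0.05 s, during which the arm holds its last target.

## Working session

There is one attempt and no reset: what is moved stays moved. The work goes in short steps, Python scripts to look and compute and a shell command to move; the robot and the scene stay as the last step left them, time stands still between calls to the robot, and variables do not carry over. Pictures are saved under pics/ and viewed, and the job is handed in when it is done.

```bash
mkdir -p pics
cat > h.py <<'E'
import numpy as np, cv2
from rig import arm
from scipy.spatial.transform import Rotation as R
def snap(n,f):
    im=arm.snapshot(n); cv2.imwrite('pics/'+f,im[:,:,::-1]); return im
def ray(n,uv,obs=None):
    m=arm.camera_model(n); K=np.array(m['K'],float)
    d=np.linalg.inv(K)@np.array([uv[0],uv[1],1.])
    if 'mount' in m:
        M=np.array(m['mount']); o=obs or arm.get_obs()
        Rt=R.from_euler('xyz',o['eef_rot'],degrees=True).as_matrix(); p=np.array(o['tool_pos'])
        return Rt@M[:3,3]+p, Rt@M[:3,:3]@d
    Rm=cv2.Rodrigues(np.array(m['rvec'],float))[0]; t=np.array(m['tvec'],float).ravel()
    return -Rm.T@t, Rm.T@d
def onz(n,uv,z,obs=None):
    c,d=ray(n,uv,obs); return c+d*(z-c[2])/d[2]
def proj(n,P):
    m=arm.camera_model(n)
    return cv2.projectPoints(np.array(P,float).reshape(-1,3),np.array(m['rvec'],float),np.array(m['tvec'],float),np.array(m['K'],float),None)[0].reshape(-1,2)
E
python3 - <<'E'
from h import *
o=arm.get_obs(); print(o)
for n in ('scene','top','wrist'): snap(n,n+'0.png')
for n in ('scene','top'): print(ray(n,(280,210)))
print(arm.camera_model('wrist'))
E
```

```text
{'t': 0.0, 'joint_pos': array([-7.88152471e+01,  7.13470886e+00,  9.46316607e+01,  4.01229167e-04,
        7.83502721e+01, -4.73310690e+00]), 'qvel': array([-0.05132843, -0.02761929, -0.0503161 ,  0.00867102,  0.03842792,
       -0.02147145]), 'effort': array([ 1.64660392e-03, -4.17602277e+01, -3.59927809e+01,  7.75973964e-02,
        4.91527515e-02, -1.69430800e-04]), 'tool_pos': array([ 0.17811672, -0.62447619,  0.21339831]), 'eef_rot': array([-1.79989984e+02,  1.16211499e-01, -7.40822114e+01]), 'ft_force': array([ 0.1463397 , -0.06161652, -0.95809058]), 'moment': array([0.00890931, 0.03278931, 0.0188478 ]), 'width': 0.09519436411816917}
(array([1.37951136, 0.09032655, 0.59977251]), array([-0.85670488, -0.11457123, -0.50320046]))
(array([ 0.36772785, -0.05352264,  1.48850595]), array([ 1.23781238e-01, -8.79351157e-04, -9.92346229e-01]))
{'K': array([[305.5953572 ,   0.        , 278.02111804],
       [  0.        , 305.5953572 , 205.78000581],
       [  0.        ,   0.        ,   1.        ]]), 'mount': array([[ 9.99999555e-01, -8.10216302e-04, -4.83749768e-04,
        -5.06074016e-04],
       [ 9.08224002e-04,  9.65509549e-01,  2.60366062e-01,
        -7.37047944e-02],
       [ 2.56112192e-04, -2.60366386e-01,  9.65509855e-01,
        -1.71021570e-01],
       [ 0.00000000e+00,  0.00000000e+00,  0.00000000e+00,
         1.00000000e+00]])}
```

View pics/top0.png

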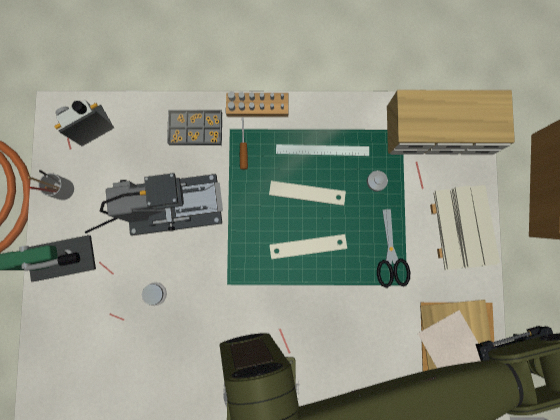

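View pics/scene0.png

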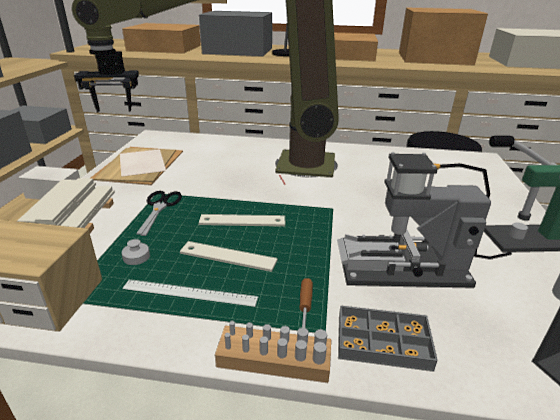

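View pics/wrist0.png

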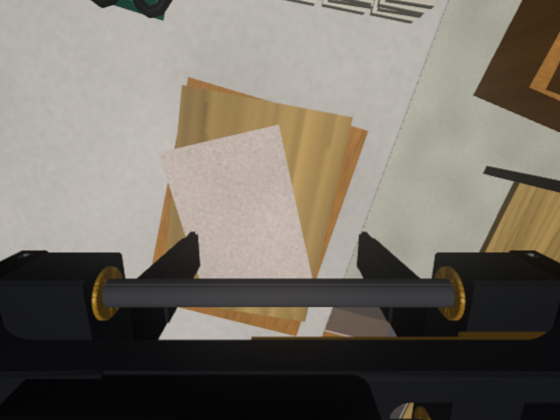

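The top view shows the one-hole slat at about (307,193), its hole at (340,198) and its blank end on the left near (272,187). The finished slat is at (308,246) and the press at (165,203), mouth on the right. Next I'll measure these.

Run:
```python
from h import *
im=cv2.imread('pics/top0.png')
cv2.imwrite('pics/crop1.png',cv2.resize(im[165:245,95:235],None,fx=5.7,fy=5.7,interpolation=cv2.INTER_CUBIC))
cv2.imwrite('pics/crop2.png',cv2.resize(im[170:270,255:365],None,fx=6,fy=6,interpolation=cv2.INTER_CUBIC))
s=cv2.imread('pics/scene0.png')
cv2.imwrite('pics/crop3.png',cv2.resize(s[200:295,330:480],None,fx=5.3,fy=5.3,interpolation=cv2.INTER_CUBIC))
hsv=cv2.cvtColor(im,cv2.COLOR_BGR2HSV)
m=((hsv[...,2]>150)&(hsv[...,1]<70)).astype(np.uint8)*255
m[:,:233]=0;m[:130]=0;m[285:]=0;m[:,400:]=0
cs,_=cv2.findContours(m,cv2.RETR_CCOMP,cv2.CHAIN_APPROX_NONE)
for c in cs:
    a=cv2.contourArea(c)
    if a<8: continue
    r=cv2.minAreaRect(c); b=cv2.boxPoints(r)
    w=np.array([onz('top',p,0.008)[:2] for p in b]); 
    print(a,np.round(r[0],1),np.round(r[1],1),round(r[2],1),'c',np.round(onz('top',r[0],.008),4),'\n',np.round(w,4).tolist(),np.round([np.linalg.norm(w[0]-w[1]),np.linalg.norm(w[1]-w[2])],4))
```

```text
74.5 [391.5 255. ] [14.  9.] 90.0 c [ 0.4119 -0.4029  0.008 ] 
 [[0.4336, -0.3894], [0.4337, -0.4175], [0.3902, -0.4163], [0.3901, -0.3884]] [0.0281 0.0435]
1038.5 [307.7 246.2] [14.8 76.7] 82.1 c [ 0.4386 -0.1419  0.008 ] 
 [[0.4448, -0.0199], [0.4783, -0.258], [0.4323, -0.2637], [0.399, -0.0265]] [0.2405 0.0463]
25.0 [276.  250.5] [6. 5.] 0.0 c [ 0.4247 -0.0426  0.008 ] 
 [[0.4169, -0.0333], [0.4325, -0.0332], [0.4326, -0.052], [0.417, -0.052]] [0.0156 0.0188]
28.0 [339.5 241.5] [5.7 5.7] 45.0 c [ 0.4535 -0.2414  0.008 ] 
 [[0.4534, -0.2289], [0.466, -0.2416], [0.4535, -0.2539], [0.441, -0.2412]] [0.0179 0.0176]
118.0 [387.7 228.1] [36.4  7.1] 85.9 c [ 0.4961 -0.3931  0.008 ] 
 [[0.5527, -0.3793], [0.5544, -0.4016], [0.44, -0.4068], [0.4384, -0.3848]] [0.0223 0.1145]
984.5 [307.1 192.4] [75.8 14.1] 8.1 c [ 0.6088 -0.1406  0.008 ] 
 [[0.6032, -0.0184], [0.6483, -0.0245], [0.6143, -0.2628], [0.5695, -0.2558]] [0.0455 0.2406]
28.0 [338. 197.] [5.7 5.7] 45.0 c [ 0.5944 -0.2384  0.008 ] 
 [[0.5943, -0.2258], [0.6072, -0.2386], [0.5944, -0.2511], [0.5816, -0.2383]] [0.0182 0.0179]
85.5 [373.9 180.8] [12.3 13.6] 18.4 c [ 0.6467 -0.3531  0.008 ] 
 [[0.6321, -0.3274], [0.6738, -0.3419], [0.6613, -0.3788], [0.6197, -0.3642]] [0.0442 0.039 ]
748.0 [322.  149.7] [92.2  9.5] 1.3 c [ 0.7476 -0.1891  0.008 ] 
 [[0.7352, -0.041], [0.7665, -0.0415], [0.7601, -0.3373], [0.7289, -0.336]] [0.0313 0.2958]
```

View pics/crop1.png

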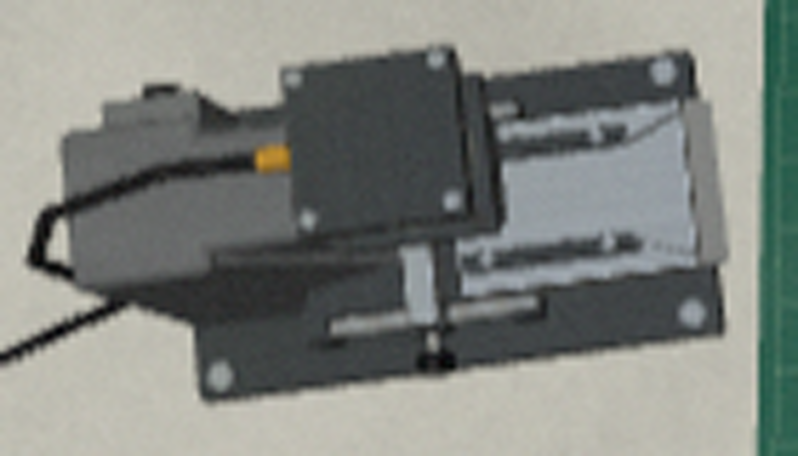

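View pics/crop2.png

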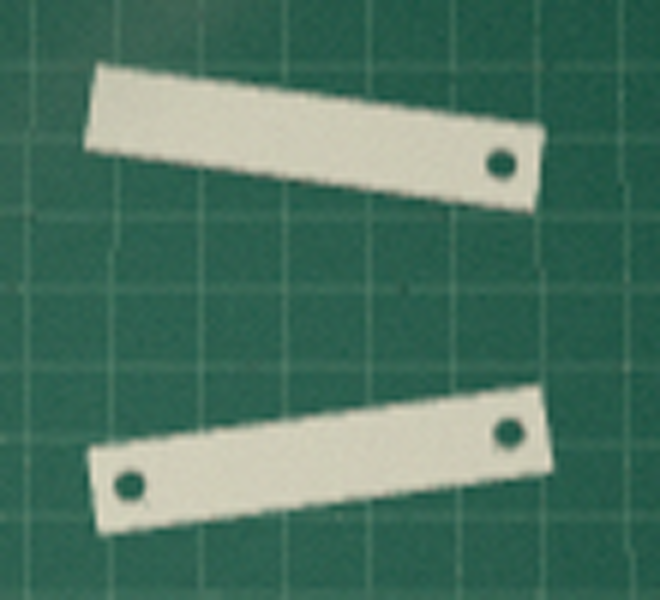

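View pics/crop3.png

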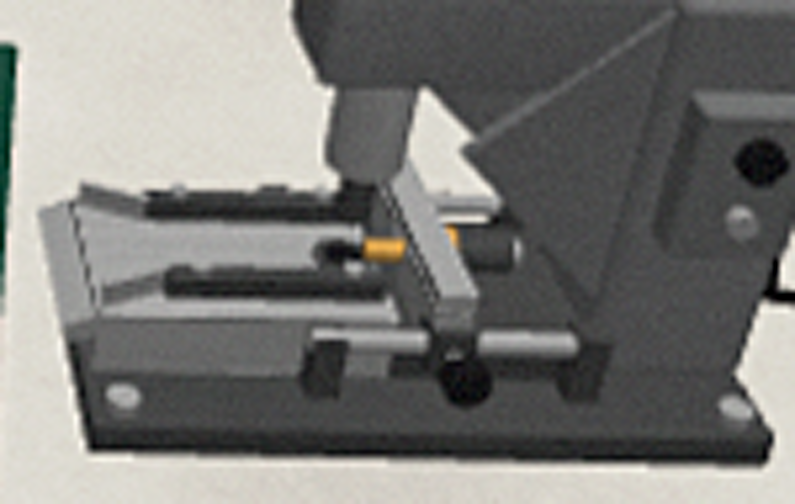

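```bash
python3 -m crank '{"xyz":[[0,0,0],[0,0,0],[0,0,0],[0,0,0],[0,0,0],[0,0,0],[0,0,0],[0,0,0],[0.74,-0.98,0],[0.74,-0.98,0],[0.74,-0.98,0],[0.74,-0.98,0],[0.74,-0.98,0],[0.74,-0.98,0],[0.74,-0.98,0],[0.74,-0.98,0],[0.74,-0.98,0],[0.74,-0.98,0],[0.74,-0.98,0],[0.74,-0.98,0]],"dr":[[0,0,-0.96],[0,0,-0.96],[0,0,-0.96],[0,0,-0.96],[0,0,-0.96],[0,0,-0.96],[0,0,-0.96],[0,0,-0.96],[0,0,0],[0,0,0],[0,0,0],[0,0,0],[0,0,0],[0,0,0],[0,0,0],[0,0,0],[0,0,0],[0,0,0],[0,0,0],[0,0,0]],"fingers":[-1,-1,-1,-1,-1,-1,-1,-1,-1,-1,-1,-1,-1,-1,-1,-1,-1,-1,-1,-1]}'
cat >> h.py <<'E'
def togo(target,yaw):
    o=arm.get_obs(); Rt=R.from_euler('xyz',o['eef_rot'],degrees=True)
    Rg=R.from_euler('xyz',[180,0,yaw],degrees=True)
    print('t',o['t'],'pos',np.round(o['tool_pos'],4),'rot',np.round(o['eef_rot'],2),'F',np.round(o['ft_force'],2),'w',round(o['width'],4))
    print('units xyz',np.round(Rt.inv().apply(np.array(target)-o['tool_pos'])/.02,3),'dr',np.round((Rt.inv()*Rg).as_rotvec()/.15,3))
E
python3 -c "
from h import *
togo([.6001,-.202,.12],-8.1)"
```

```text
t: 2.15
tool_pos: [0.3803, -0.3958, 0.2054]
eef_rot: [-179.1, 0.4, -5.6]
ft_force: [0.8, -0.3, 0.3]
width: 0.0956
t 2.15 pos [ 0.3803 -0.3958  0.2054] rot [-179.09    0.39   -5.63] F [ 0.8  -0.26  0.26] w 0.0956
units xyz [ 10.014 -10.656   4.37 ] dr [-0.104  0.048  0.287]
```

```bash
python3 -m crank '{"xyz":[[0.9,-0.97,0.2],[0.9,-0.97,0.2],[0.9,-0.97,0.2],[0.9,-0.97,0.2],[0.9,-0.97,0.2],[0.9,-0.97,0.2],[0.9,-0.97,0.2],[0.9,-0.97,0.2],[0.9,-0.97,0.2],[0.9,-0.97,0.2],[0.6,-0.5,0.2],[0,0,0]],"dr":[[-0.1,0.05,0.28],[0,0,0],[0,0,0],[0,0,0],[0,0,0],[0,0,0],[0,0,0],[0,0,0],[0,0,0],[0,0,0],[0,0,0],[0,0,0]],"fingers":[-1,-1,-1,-1,-1,-1,-1,-1,-1,-1,-1,-1]}'
python3 -c "
from h import *
togo([.6001,-.202,.12],-8.1)
o=arm.get_obs(); im=snap('wrist','w1.png')
"
```

```text
t: 3.35
tool_pos: [0.6058, -0.2083, 0.1556]
eef_rot: [-179.9, 0.3, -8.0]
ft_force: [-0.7, -0.5, -0.2]
width: 0.0954
t 3.35 pos [ 0.6058 -0.2083  0.1556] rot [-179.9     0.28   -7.96] F [-0.67 -0.52 -0.24] w 0.0954
units xyz [-0.319 -0.268  1.781] dr [-0.012  0.032  0.017]
```

View pics/w1.png

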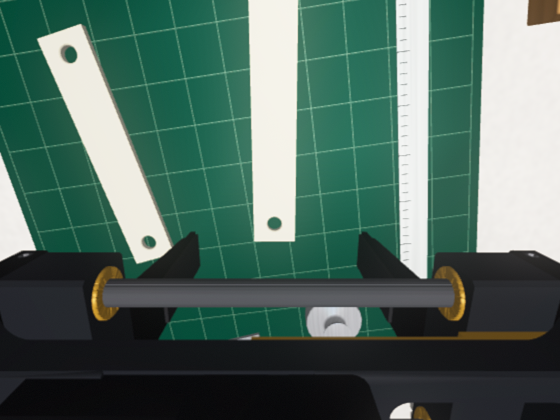

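The wrist view shows the slat running straight up the picture, its edges at about x=251 and 297 and the hole at (274,223). The fingers straddle its line.

Run:
```python
from h import *
im=cv2.imread('pics/w1.png'); hsv=cv2.cvtColor(im,cv2.COLOR_BGR2HSV)
m=((hsv[...,2]>170)&(hsv[...,1]<60))
L=[];Rr=[]
for r in range(20,200,20):
    xs=[x for x in range(220,340) if m[r,x]]
    L.append(onz('wrist',(xs[0]-.5,r),.008)[:2]);Rr.append(onz('wrist',(xs[-1]+.5,r),.008)[:2])
L=np.array(L);Rr=np.array(Rr)
for P in(L,Rr):
    f=cv2.fitLine(P.astype(np.float32),cv2.DIST_L2,0,.01,.01).ravel(); print(np.degrees(np.arctan2(f[1],f[0])),f[2:])
print('mid',((L+Rr)/2)[[0,-1]],np.linalg.norm(L-Rr,axis=1))
mm=(~m[205:240,258:290]).astype(np.uint8)
c=max(cv2.findContours(mm,cv2.RETR_LIST,cv2.CHAIN_APPROX_NONE)[0],key=lambda c:cv2.contourArea(c) if cv2.contourArea(c)<500 else 0)
p=cv2.minEnclosingCircle(c)[0]; print(p); print('hole',onz('wrist',(p[0]+258,p[1]+205),.008))
```

```text
81.90371 [ 0.5906803  -0.11143915]
82.04804 [ 0.6361686  -0.11788141]
mid [[ 0.62347715 -0.0429144 ]
 [ 0.60230113 -0.19195523]] [0.04554023 0.04623792 0.04599837 0.04575254 0.04549752 0.04624006
 0.04598467 0.04572204 0.04650667]
(16.0, 18.0)
hole [ 0.59598619 -0.2393097   0.008     ]
```

```bash
python3 -m crank '{"xyz":[[-0.25,-0.32,0.9],[0,0,0.9],[0,0,0.9],[0,0,0.9],[0,0,0.9],[0,0,0.9],[0,0,0.8],[0,0,0]],"dr":[[0,0.03,0],[0,0,0],[0,0,0],[0,0,0],[0,0,0],[0,0,0],[0,0,0],[0,0,0]],"fingers":[-1,-1,-1,-1,-1,-1,-1,-1]}'
python3 -c "
from h import *
togo([.601,-.2015,.0035],-8.0)
"
```

```text
t: 4.2
tool_pos: [0.5962, -0.2105, 0.0311]
eef_rot: [179.8, -0.1, -8.5]
ft_force: [0.2, 0.5, -0.4]
width: 0.0949
t 4.2 pos [ 0.5962 -0.2105  0.0311] rot [ 1.7982e+02 -1.1000e-01 -8.4600e+00] F [ 0.22  0.48 -0.4 ] w 0.0949
units xyz [ 0.169 -0.484  1.378] dr [ 0.021 -0.013 -0.053]
```

```bash
python3 -m crank '{"xyz":[[0.17,-0.48,0.5],[0,0,0.4],[0,0,0]],"dr":[[0.02,-0.01,-0.05],[0,0,0],[0,0,0]],"fingers":[-1,-1,-1]}'
python3 -c "
from h import *
togo([.601,-.2015,.0035],-8.0)
"
```

```text
t: 4.5
tool_pos: [0.6021, -0.2021, 0.0136]
eef_rot: [180.0, -0.2, -8.1]
ft_force: [-0.2, 0.2, 0.5]
width: 0.0947
t 4.5 pos [ 0.6021 -0.2021  0.0136] rot [ 1.7996e+02 -1.7000e-01 -8.0500e+00] F [-0.16  0.21  0.53] w 0.0947
units xyz [-0.058 -0.023  0.506] dr [ 0.005 -0.02  -0.006]
```

```bash
python3 -m crank '{"xyz":[[-0.05,0,0.45],[0,0,0]],"dr":[[0,-0.02,0],[0,0,0]],"fingers":[-1,-1]}'
python3 -c "
from h import *
togo([.601,-.2015,.0035],-8.0)
"
```

```text
t: 4.7
tool_pos: [0.6017, -0.2019, 0.0047]
eef_rot: [179.9, -0.1, -8.0]
ft_force: [-0.4, -0.4, -0.8]
width: 0.095
t 4.7 pos [ 0.6017 -0.2019  0.0047] rot [ 1.7994e+02 -5.0000e-02 -8.0200e+00] F [-0.39 -0.37 -0.85] w 0.095
units xyz [-0.038 -0.015  0.06 ] dr [ 0.008 -0.006 -0.002]
```

```bash
python3 -m crank '{"xyz":[[0,0,0.12],[0,0,0],[0,0,0],[0,0,0],[0,0,0],[0,0,0],[0,0,0],[0,0,0],[0,0,0],[0,0,0],[0,0,0],[0,0,0]],"dr":[[0,0,0],[0,0,0],[0,0,0],[0,0,0],[0,0,0],[0,0,0],[0,0,0],[0,0,0],[0,0,0],[0,0,0],[0,0,0],[0,0,0]],"fingers":[-1,1,1,1,1,1,1,1,1,1,1,1]}'
python3 -c "
from h import *
togo([.601,-.2015,.0035],-8.0)
"
```

```text
t: 5.9
tool_pos: [0.6028, -0.2025, 0.0036]
eef_rot: [179.9, -0.2, -8.0]
ft_force: [0.9, -0.5, -0.5]
width: 0.0446
t 5.9 pos [ 0.6028 -0.2025  0.0036] rot [179.89  -0.21  -8.02] F [ 0.94 -0.49 -0.51] w 0.0446
units xyz [-0.098 -0.036  0.007] dr [ 0.013 -0.024 -0.003]
```

```bash
python3 -m crank '{"xyz":[[0,0,-0.6],[0,0,-0.9],[0,0,-0.9],[0,0,-0.9],[0,0,-0.9],[0,0,-0.9],[0,0,0]],"dr":[[0,0,0],[0,0,0],[0,0,0],[0,0,0],[0,0,0],[0,0,0],[0,0,0]],"fingers":[1,1,1,1,1,1,1]}'
python3 - <<'E'
from h import *
togo([.601,-.2015,.0035],-8.0)
snap('wrist','w2.png'); im=snap('scene','s2.png')
cv2.imwrite('pics/s2c.png',cv2.resize(im[100:330,60:360,::-1],None,fx=2.6,fy=2.6,interpolation=cv2.INTER_CUBIC))
# press from top crop
f=lambda x,y:(95+(x+.5)/5.7-.5,165+(y+.5)/5.7-.5)
P=lambda x,y,z:onz('top',f(x,y),z)[:2]
a,b=P(683,100,.05),P(697,265,.05); print('bed front',a,b,np.linalg.norm(a-b),(a+b)/2,'normal yaw',np.degrees(np.arctan2(*(a-b)[::-1]))+90)
for z in(.01,.02):
  a,b=P(205,400,z),P(722,335,z); d=a-b; print('base edge',a,b,np.linalg.norm(d),np.degrees(np.arctan2(d[1],d[0])))
E
```

```text
t: 6.6
tool_pos: [0.602, -0.2021, 0.1128]
eef_rot: [179.9, -0.2, -8.0]
ft_force: [-0.1, -0.5, -1.1]
width: 0.0447
t 6.6 pos [ 0.602  -0.2021  0.1128] rot [ 1.7987e+02 -1.7000e-01 -7.9900e+00] F [-0.07 -0.46 -1.09] w 0.0447
units xyz [-0.072 -0.035  5.463] dr [ 0.016 -0.02   0.001]
bed front [0.63354177 0.14834554] [0.54332928 0.13907909] 0.09068715793211944 [0.58843552 0.14371231] normal yaw 95.86473890145615
base edge [0.47257019 0.41440632] [0.50931864 0.12990643] 0.28686344198884506 97.36006368442658
base edge [0.47186108 0.41124144] [0.50836098 0.12866579] 0.2849232168420273 97.36006368442658
```

View pics/s2c.png

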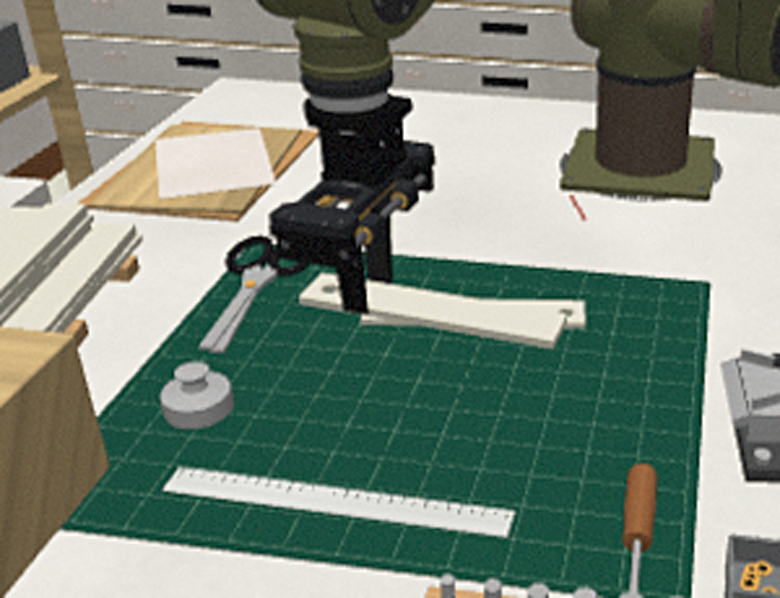

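View pics/w2.png

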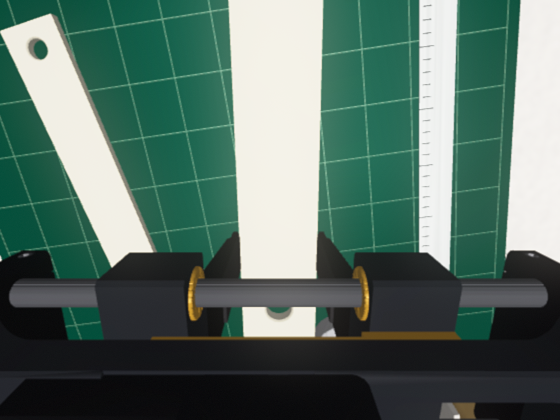

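```bash
python3 -m crank '{"xyz":[[0,-0.8,0.1],[0,-0.8,0.1],[0,-0.8,0.1],[0,-0.8,0.1],[0,-0.8,0.1],[0,-0.8,0.1],[0,-0.8,0.1],[0,0,0],[0,0,0]],"dr":[[0,0,-0.26],[0,0,-0.26],[0,0,-0.26],[0,0,-0.26],[0,0,-0.26],[0,0,-0.26],[0,0,-0.26],[0,0,0],[0,0,0]],"fingers":[1,1,1,1,1,1,1,1,1]}'
python3 - <<'E'
from h import *
togo([.6155,-.0766,.08],7.2)
snap('wrist','w3.png'); im=snap('top','t3.png')
cv2.imwrite('pics/t3c.png',cv2.resize(im[150:250,95:355,::-1],None,fx=3,fy=3,interpolation=cv2.INTER_CUBIC))
E
```

```text
t: 7.6
tool_pos: [0.5977, -0.0759, 0.0879]
eef_rot: [-179.7, 0.6, 9.3]
ft_force: [-0.4, -0.1, 0.2]
width: 0.0444
t 7.6 pos [ 0.5977 -0.0759  0.0879] rot [-179.72    0.65    9.29] F [-0.44 -0.12  0.18] w 0.0444
units xyz [0.876 0.179 0.385] dr [-0.031  0.076  0.242]
```

View pics/w3.png

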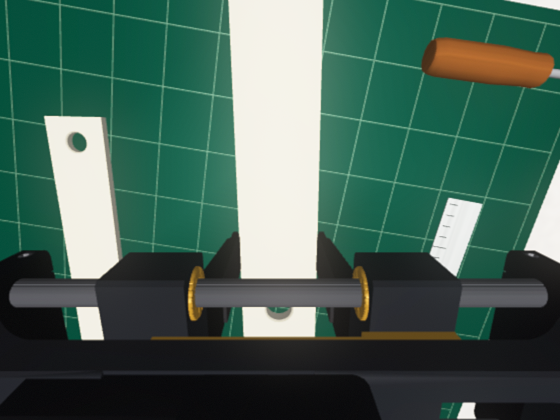

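View pics/t3c.png

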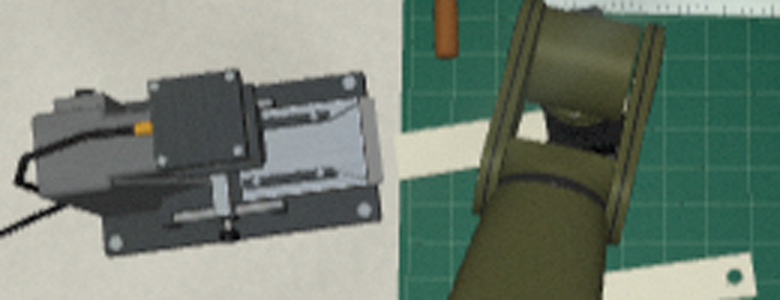

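The wrist view shows the slat square in the jaws, but the press is still out of sight. In the top view (crop) the slat's blank end is around (400,155) and the mouth around (372,140). I'll fit the bed and slat edges in this one picture.

Run:
```python
from h import *
im=cv2.imread('pics/t3.png'); 
cv2.imwrite('pics/t3d.png',cv2.resize(im[172:222,170:270],None,fx=8,fy=8,interpolation=cv2.INTER_CUBIC))
g=cv2.GaussianBlur(cv2.cvtColor(im,cv2.COLOR_BGR2GRAY),(3,3),0).astype(float)
def edges(cols,r0,r1,sgn):
    out=[]
    for c in cols:
        d=np.diff(g[r0:r1,c])*sgn; k=int(np.argmax(d))
        if d[k]<10: continue
        k0=max(k-2,0); w=np.clip(d[k0:k+3],0,None); out.append((c,r0+.5+(w*np.arange(k0,k0+len(w))).sum()/w.sum()))
    return np.array(out)
def fit(P,n):
    W=np.array([onz('top',p,n)[:2] for p in P]).astype(np.float32)
    f=cv2.fitLine(W,cv2.DIST_HUBER,0,.001,.001).ravel().astype(float)
    if f[1]<0:f[:2]*=-1
    return f
T=edges(range(186,214),178,192,1); B=edges(range(178,216),208,221,-1)
print('bedT',np.round(T[::4],1).tolist()); print('bedB',np.round(B[::4],1).tolist())
S1=edges(range(233,254),185,202,1); S2=edges(range(233,254),202,216,-1)
print('s1',np.round(S1[::4],1).tolist(),'s2',np.round(S2[::4],1).tolist())
zs=arm.get_obs()['tool_pos'][2]-.0036+.008
for n,P,z in(('T',T,.05),('B',B,.05),('s1',S1,zs),('s2',S2,zs)):
    f=fit(P,z); print(n,'yaw',round(np.degrees(np.arctan2(f[1],f[0])),2),'x at y=.10,.144,.2', [round(f[2]+f[0]/f[1]*(y-f[3]),4) for y in(.1,.144,.2)])
```

```text
bedT [[186.0, 185.7], [190.0, 185.2], [194.0, 184.7], [198.0, 184.0], [202.0, 183.7], [206.0, 183.1], [210.0, 182.7]]
bedB [[178.0, 216.0], [182.0, 208.9], [186.0, 219.0], [190.0, 214.5], [194.0, 214.3], [198.0, 213.3], [202.0, 213.1], [206.0, 212.3], [210.0, 212.0], [214.0, 211.3]]
s1 [[233.0, 193.2], [237.0, 192.4], [241.0, 191.9], [245.0, 191.4], [249.0, 190.5], [253.0, 189.9]] s2 [[233.0, 208.6], [237.0, 208.0], [241.0, 207.2], [245.0, 206.6], [249.0, 206.0], [253.0, 205.2]]
T yaw 97.75 x at y=.10,.144,.2 [np.float64(0.6406), np.float64(0.6346), np.float64(0.6269)]
B yaw 97.66 x at y=.10,.144,.2 [np.float64(0.5489), np.float64(0.543), np.float64(0.5355)]
s1 yaw 99.15 x at y=.10,.144,.2 [np.float64(0.5902), np.float64(0.5831), np.float64(0.5741)]
s2 yaw 99.69 x at y=.10,.144,.2 [np.float64(0.5433), np.float64(0.5357), np.float64(0.5262)]
```

View pics/t3d.png

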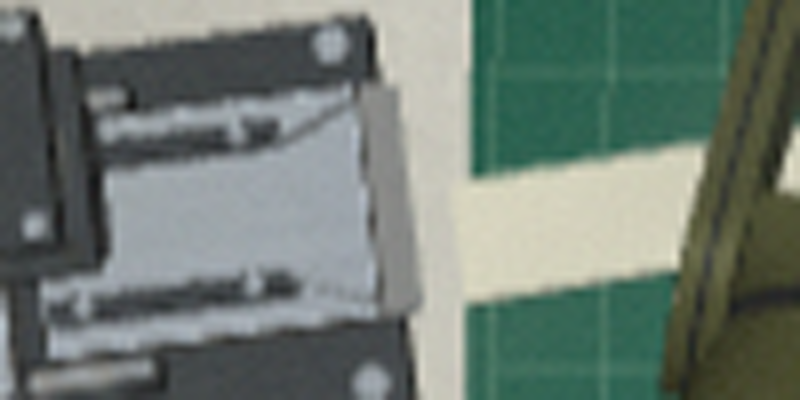

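```bash
python3 -c "
from h import *
togo([.619,-.069,.06],7.5)"
python3 -m crank '{"xyz":[[0.55,-0.05,0.4],[0.5,-0.05,0.4],[0,0,0.4],[0,0,0]],"dr":[[0,0.07,0.2],[0,0,0],[0,0,0],[0,0,0]],"fingers":[1,1,1,1]}'
python3 -c "
from h import *
togo([.619,-.069,.06],7.5)"
```

```text
t 7.7 pos [ 0.5978 -0.0766  0.088 ] rot [-179.71    0.65    9.21] F [ 0.75  0.   -0.8 ] w 0.0449
units xyz [ 1.123 -0.196  1.387] dr [-0.033  0.076  0.199]
t: 8.1
tool_pos: [0.6199, -0.0741, 0.0636]
eef_rot: [-179.8, -0.0, 7.3]
ft_force: [-1.1, 0.3, -0.9]
width: 0.0446
t 8.1 pos [ 0.6199 -0.0741  0.0636] rot [-1.798e+02 -3.000e-02  7.310e+00] F [-1.11  0.29 -0.85] w 0.0446
units xyz [-0.01  -0.258  0.183] dr [-0.023 -0.004 -0.023]
```

Now a check in both fixed views before entry.

Run:
```python
from h import *
snap('top','t4.png'); s=snap('scene','s4.png')
im=cv2.imread('pics/t4.png'); 
cv2.imwrite('pics/t4d.png',cv2.resize(im[165:225,170:270],None,fx=8,fy=8,interpolation=cv2.INTER_CUBIC))
cv2.imwrite('pics/s4c.png',cv2.resize(s[180:310,200:480,::-1],None,fx=2.8,fy=2.8,interpolation=cv2.INTER_CUBIC))
g=cv2.GaussianBlur(cv2.cvtColor(im,cv2.COLOR_BGR2GRAY),(3,3),0).astype(float)
def edges(cols,r0,r1,sgn):
    out=[]
    for c in cols:
        d=np.diff(g[r0:r1,c])*sgn; k=int(np.argmax(d))
        if d[k]<10: continue
        k0=max(k-2,0); w=np.clip(d[k0:k+3],0,None); out.append((c,r0+.5+(w*np.arange(k0,k0+len(w))).sum()/w.sum()))
    return np.array(out)
zs=arm.get_obs()['tool_pos'][2]-.0036+.008
for n,P,z in(('T',edges(range(186,214),178,192,1),.05),('B',edges(range(190,216),209,218,-1),.05),('s1',edges(range(233,248),180,198,1),zs),('s2',edges(range(233,248),198,213,-1),zs)):
    W=np.array([onz('top',p,z)[:2] for p in P]).astype(np.float32)
    f=cv2.fitLine(W,cv2.DIST_HUBER,0,.001,.001).ravel().astype(float)
    print(n,'yaw',round(np.degrees(np.arctan(f[1]/f[0]))%180,2),[round(f[2]+f[0]/f[1]*(y-f[3]),4) for y in(.1,.144,.2)])
```

```text
T yaw 97.78 [np.float64(0.6406), np.float64(0.6346), np.float64(0.6269)]
B yaw 97.89 [np.float64(0.5491), np.float64(0.543), np.float64(0.5352)]
s1 yaw 97.68 [np.float64(0.6177), np.float64(0.6117), np.float64(0.6042)]
s2 yaw 96.05 [np.float64(0.5724), np.float64(0.5677), np.float64(0.5618)]
```

View pics/t4d.png

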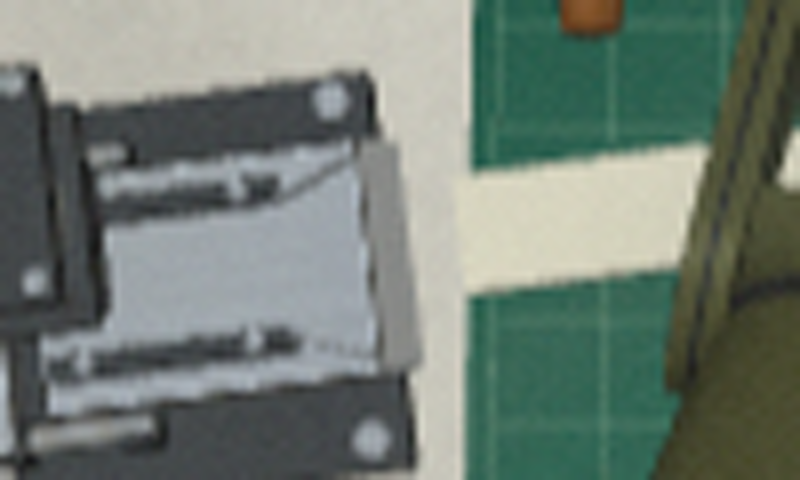

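View pics/s4c.png

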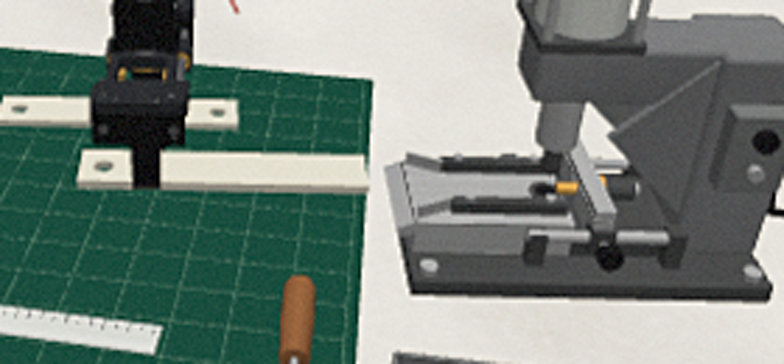

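Run:
```python
from h import *
e=onz('top',(170+460/8-.5,165+235/8-.5),.066); print('blank end',e)
o=arm.get_obs(); yaw=np.radians(o['eef_rot'][2]+90); print('pred',o['tool_pos'][:2]+.182*np.array([np.cos(yaw),np.sin(yaw)]))
# near corner: xy = pred + 22.5mm in +x side
for q in((368,189),(368,181),(366,160)):
    c,d=ray('scene',(200+q[0]/2.8-.5,180+q[1]/2.8-.5))
    # plane perpendicular to y through corner / match x instead
    for xx in (e[0]+.0225,e[0]-.0225):
        P=c+d*(xx-c[0])/d[0]; print(q,np.round(P,4))
print(proj('scene',[[.5888+.045,.15,.05],[.5888-.045,.138,.05]]))
```

```text
blank end [0.59431688 0.10698354 0.066     ]
pred [0.59741362 0.10639636]
(368, 189) [0.6168 0.1085 0.0656]
(368, 189) [0.5718 0.1096 0.0341]
(368, 181) [0.6168 0.1078 0.0735]
(368, 181) [0.5718 0.1089 0.0425]
(366, 160) [0.6168 0.1045 0.0939]
(366, 160) [0.5718 0.1054 0.064 ]
[[348.42266188 258.72434242]
 [343.45375074 236.37089706]]
```

```bash
python3 -m crank '{"xyz":[[0,-0.7,0.1],[0,-0.7,0.05],[0,-0.7,0],[0,-0.6,0],[0,0,0]],"dr":[[0,0,-0.03],[0,0,0],[0,0,0],[0,0,0],[0,0,0]],"fingers":[1,1,1,1,1]}'
python3 - <<'E'
from h import *
togo([.619-.055*.131,-.069+.055,.056],7.6)
s=snap('scene','s5.png'); t=snap('top','t5.png')
cv2.imwrite('pics/s5c.png',cv2.resize(s[190:290,260:460,::-1],None,fx=4,fy=4,interpolation=cv2.INTER_CUBIC))
cv2.imwrite('pics/t5d.png',cv2.resize(t[165:225,170:270,::-1],None,fx=8,fy=8,interpolation=cv2.INTER_CUBIC))
E
```

```text
t: 8.7
tool_pos: [0.6127, -0.0154, 0.063]
eef_rot: [-179.8, -0.2, 7.6]
ft_force: [-0.0, -0.6, -1.0]
width: 0.0447
t 8.7 pos [ 0.6127 -0.0154  0.063 ] rot [-179.82   -0.22    7.61] F [-0.02 -0.58 -0.97] w 0.0447
units xyz [-0.035 -0.073  0.35 ] dr [-0.021 -0.025  0.001]
```

View pics/s5c.png

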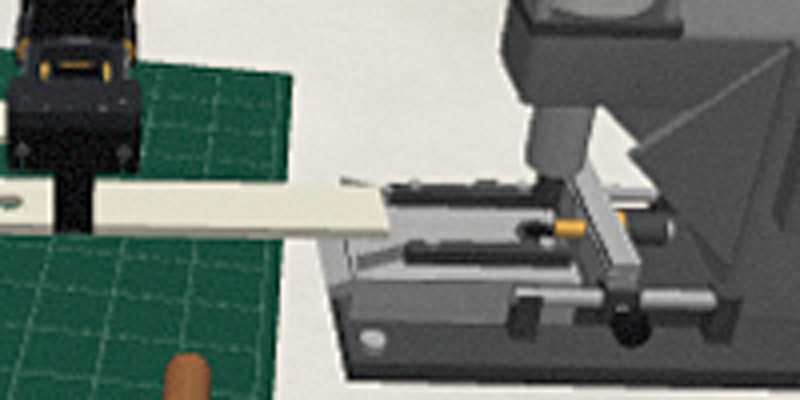

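View pics/t5d.png

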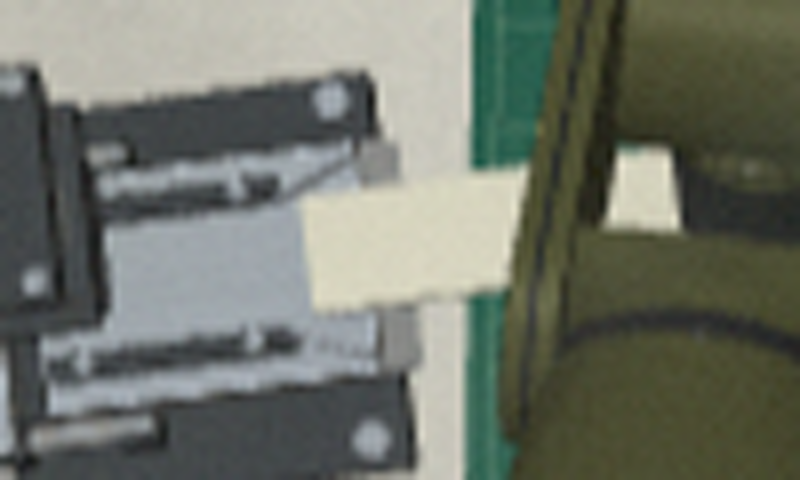

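```bash
python3 -m crank '{"xyz":[[-0.06,0,0.2],[0,0,0.15],[0,0,0]],"dr":[[0,0,0],[0,0,0],[0,0,0]],"fingers":[1,1,1]}'
python3 - <<'E'
from h import *
togo([.611,-.0154,.056],7.6)
s=snap('scene','s6.png'); t=snap('top','t6.png')
cv2.imwrite('pics/s6c.png',cv2.resize(s[190:290,260:460,::-1],None,fx=4,fy=4,interpolation=cv2.INTER_CUBIC))
cv2.imwrite('pics/t6d.png',cv2.resize(t[175:225,170:230,::-1],None,fx=12,fy=12,interpolation=cv2.INTER_CUBIC))
E
```

```text
t: 9.1
tool_pos: [0.612, -0.0177, 0.0557]
eef_rot: [-179.9, -0.3, 7.5]
ft_force: [-0.2, -0.3, -0.9]
width: 0.0443
t 9.1 pos [ 0.612  -0.0177  0.0557] rot [-179.89   -0.27    7.51] F [-0.21 -0.29 -0.95] w 0.0443
units xyz [-0.036 -0.12  -0.013] dr [-0.013 -0.031 -0.01 ]
```

View pics/s6c.png

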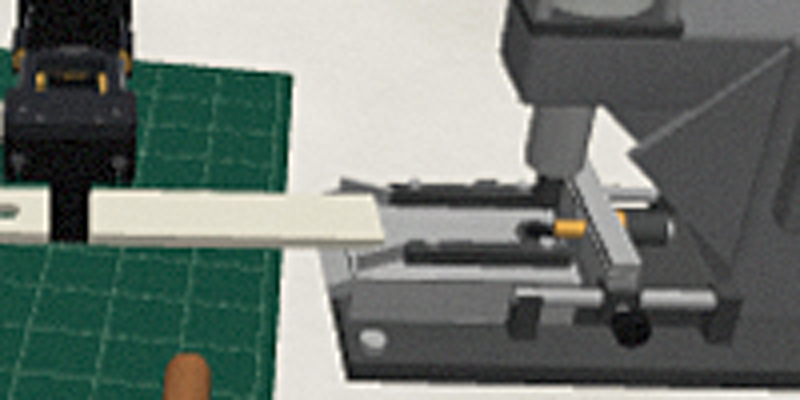

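View pics/t6d.png

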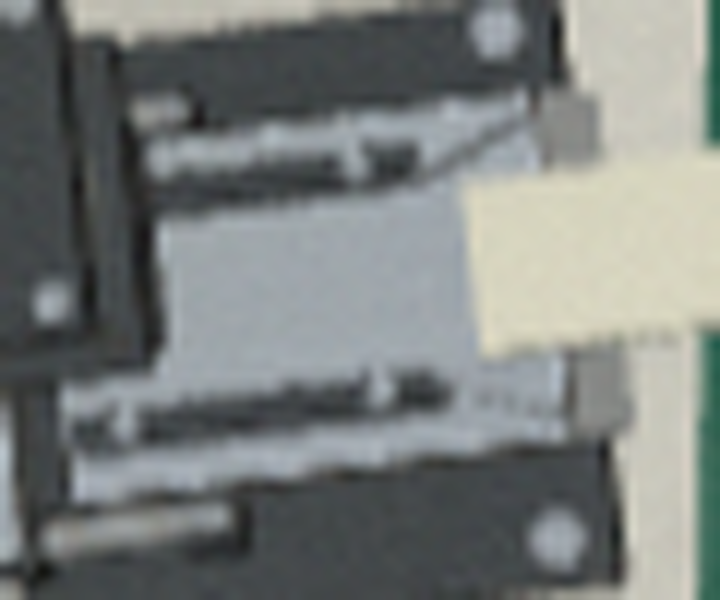

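```bash
python3 -m crank '{"xyz":[[-0.05,-0.3,0.12],[0,-0.4,0.05],[0,-0.4,0],[0,0,0]],"dr":[[0,0,-0.01],[0,0,0],[0,0,0],[0,0,0]],"fingers":[1,1,1,1]}'
python3 - <<'E'
from h import *
togo([.611,-.0154,.052],7.6)
s=snap('scene','s7.png'); t=snap('top','t7.png')
cv2.imwrite('pics/s7c.png',cv2.resize(s[190:290,260:460,::-1],None,fx=4,fy=4,interpolation=cv2.INTER_CUBIC))
cv2.imwrite('pics/t7d.png',cv2.resize(t[175:225,170:230,::-1],None,fx=12,fy=12,interpolation=cv2.INTER_CUBIC))
E
```

```text
t: 9.6
tool_pos: [0.6083, 0.0053, 0.0527]
eef_rot: [-179.9, -0.3, 7.5]
ft_force: [0.6, 0.7, -0.6]
width: 0.0444
t 9.6 pos [0.6083 0.0053 0.0527] rot [-179.87   -0.32    7.53] F [ 0.55  0.66 -0.57] w 0.0444
units xyz [-0.004  1.045  0.033] dr [-0.015 -0.037 -0.009]
```

View pics/s7c.png

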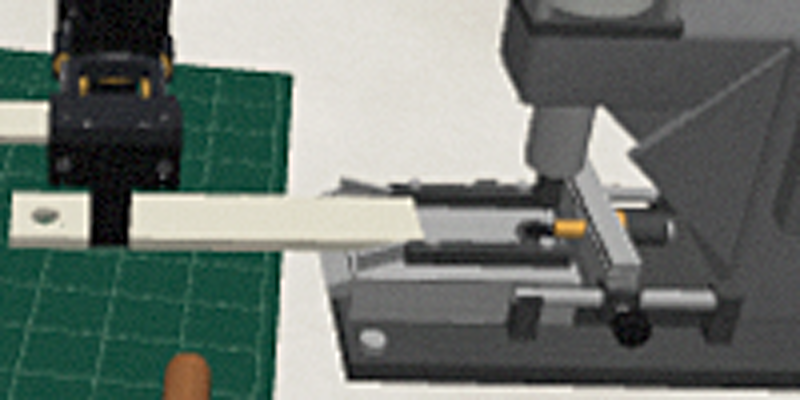

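View pics/t7d.png

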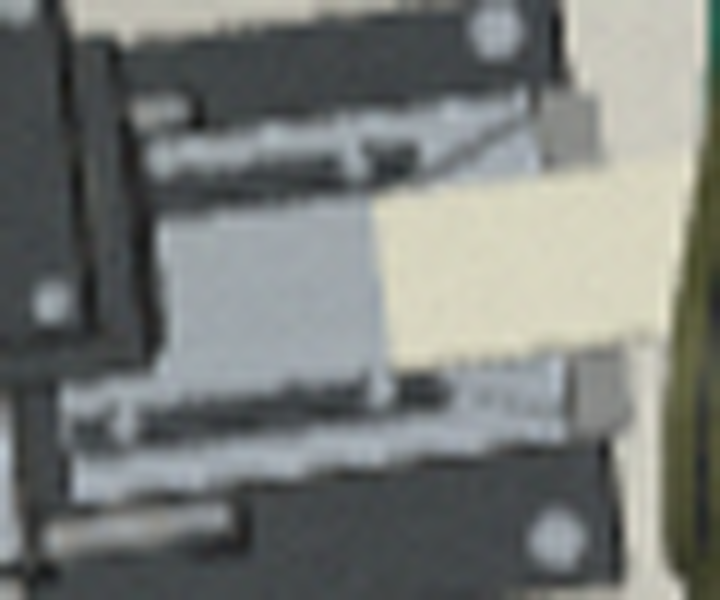

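```bash
python3 -m crank '{"xyz":[[0,0,0.1],[0,0,0.1],[0,0,0]],"dr":[[0,0.03,0],[0,0,0],[0,0,0]],"fingers":[1,1,1]}'
python3 - <<'E'
from h import *
togo([.611,-.0154,.052],7.6)
o=arm.get_obs(); print(o['moment'])
yaw=np.radians(97.6);f=np.array([np.cos(yaw),np.sin(yaw)]);r=np.array([np.sin(yaw),-np.cos(yaw)])
p=o['tool_pos'][:2]+.182*f+.0225*r
for z in(.047,.050,.055,.06): print(z,(proj('scene',[*p,z])[0]-[260,190]+.5)*4)
s=snap('scene','s8.png')
cv2.imwrite('pics/s8c.png',cv2.resize(s[215:275,300:420,::-1],None,fx=6.6,fy=6.6,interpolation=cv2.INTER_CUBIC))
E
```

```text
t: 10.0
tool_pos: [0.609, 0.0047, 0.0493]
eef_rot: [-179.9, -0.7, 7.5]
ft_force: [-0.6, -0.2, 0.9]
width: 0.044
t 10.0 pos [0.609  0.0047 0.0493] rot [-179.89   -0.65    7.51] F [-0.57 -0.18  0.87] w 0.044
units xyz [-0.03   1.008 -0.138] dr [-0.013 -0.076 -0.01 ]
[0.22238062 0.04659194 0.07226162]
0.047 [421.31000677 260.42941183]
0.05 [421.9767973  256.25322714]
0.055 [423.09306745 249.26190058]
0.06 [424.21557332 242.231519  ]
```

View pics/s8c.png

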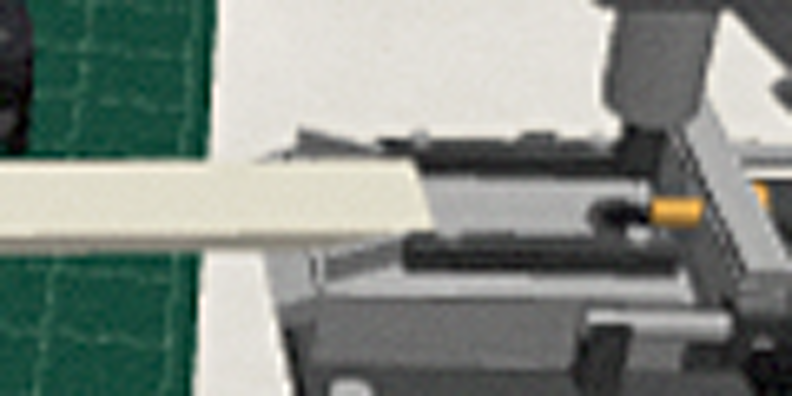

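```bash
python3 -m crank '{"xyz":[[0,-0.3,-0.03],[0,-0.6,0],[0,-0.6,0],[0,-0.6,0],[0,-0.5,0],[0,0,0]],"dr":[[0,-0.07,-0.01],[0,0,0],[0,0,0],[0,0,0],[0,0,0],[0,0,0]],"fingers":[1,1,1,1,1,1]}'
python3 - <<'E'
from h import *
togo([.611,-.0154,.05],7.7)
o=arm.get_obs(); print(o['moment'])
s=snap('scene','s9.png'); t=snap('top','t9.png'); snap('wrist','w9.png')
cv2.imwrite('pics/s9c.png',cv2.resize(s[215:275,300:420,::-1],None,fx=6.6,fy=6.6,interpolation=cv2.INTER_CUBIC))
cv2.imwrite('pics/t9d.png',cv2.resize(t[175:225,170:230,::-1],None,fx=12,fy=12,interpolation=cv2.INTER_CUBIC))
E
```

```text
t: 10.65
tool_pos: [0.6032, 0.0605, 0.0517]
eef_rot: [-180.0, -0.2, 7.6]
ft_force: [0.3, -0.3, 1.3]
width: 0.0446
t 10.65 pos [0.6032 0.0605 0.0517] rot [-179.96   -0.22    7.6 ] F [ 0.28 -0.29  1.25] w 0.0446
units xyz [-0.114  3.812  0.083] dr [-0.005 -0.025 -0.012]
[ 0.07837385 -0.06595346  0.00206797]
```

View pics/s9c.png

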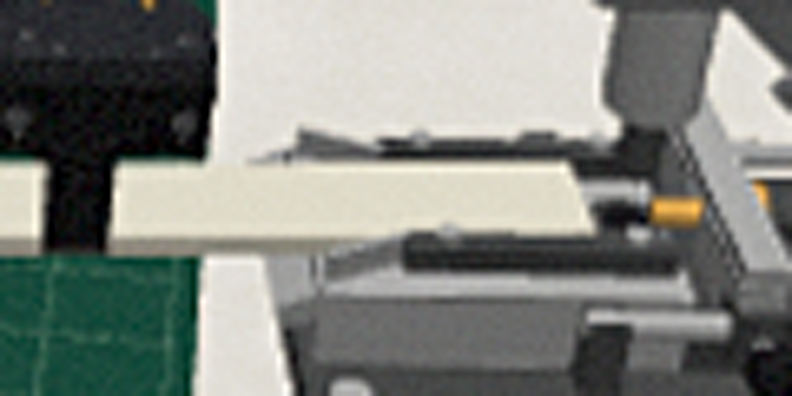

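View pics/t9d.png

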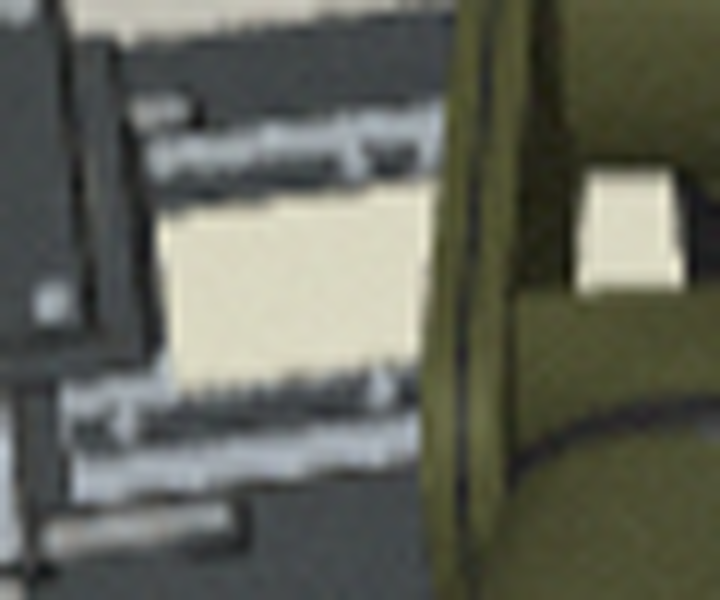

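View pics/w9.png

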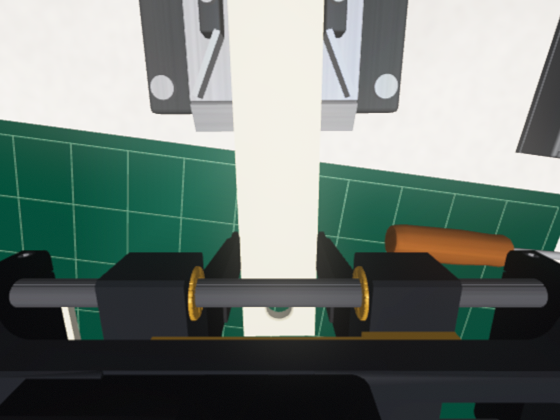

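Both views show the slat flat in the channel and centred between the rails. Its end is at about (585,210) in the scene crop and the brass nose at about (650,210), so some 23 mm remain to contact.

```bash
python3 -m crank '{"xyz":[[0,-0.5,0],[0,-0.4,0],[0,0,0]],"dr":[[0,0,-0.01],[0,0,0],[0,0,0]],"fingers":[1,1,1]}'; python3 -m crank '{"xyz":[[0,-0.2,0],[0,0,0]],"dr":[[0,0,0],[0,0,0]],"fingers":[1,1]}';python3 -m crank '{"xyz":[[0,-0.2,0],[0,0,0]],"dr":[[0,0,0],[0,0,0]],"fingers":[1,1]}'
```

```text
t: 11.1
tool_pos: [0.6012, 0.0773, 0.0521]
eef_rot: [-180.0, -0.2, 7.5]
ft_force: [-0.2, 1.0, 2.5]
width: 0.0442
t: 11.3
tool_pos: [0.6006, 0.0817, 0.0522]
eef_rot: [180.0, -0.2, 7.5]
ft_force: [-0.8, 0.7, 2.6]
width: 0.0443
t: 11.5
tool_pos: [0.6001, 0.0857, 0.0523]
eef_rot: [180.0, -0.2, 7.5]
ft_force: [-1.1, 2.2, 3.1]
width: 0.0447
```

```bash
python3 -m crank '{"xyz":[[0,-0.2,0],[0,0,0]],"dr":[[0,0,0],[0,0,0]],"fingers":[1,1]}'; python3 -m crank '{"xyz":[[0,-0.2,0],[0,-0.1,0]],"dr":[[0,0,0],[0,0,0]],"fingers":[1,1]}';python3 -m crank '{"xyz":[[0,-0.2,0],[0,-0.1,0]],"dr":[[0,0,0],[0,0,0]],"fingers":[1,1]}'
python3 - <<'E'
from h import *
togo([.611,-.0154,.05],7.7)
s=snap('scene','s10.png')
cv2.imwrite('pics/s10c.png',cv2.resize(s[215:275,300:420,::-1],None,fx=6.6,fy=6.6,interpolation=cv2.INTER_CUBIC))
E
```

```text
t: 11.7
tool_pos: [0.5997, 0.0885, 0.0524]
eef_rot: [179.8, -0.2, 7.5]
ft_force: [-0.4, -1.7, 2.1]
width: 0.0445
t: 11.9
tool_pos: [0.5993, 0.0918, 0.0525]
eef_rot: [179.5, -0.2, 7.6]
ft_force: [-0.1, -7.1, 2.8]
width: 0.0443
t: 12.1
tool_pos: [0.5988, 0.0946, 0.0526]
eef_rot: [179.1, -0.2, 7.6]
ft_force: [0.4, -7.3, 2.9]
width: 0.0442
t 12.1 pos [0.5988 0.0946 0.0526] rot [179.13  -0.18   7.62] F [ 0.44 -7.26  2.88] w 0.0442
units xyz [-0.127  5.529  0.212] dr [ 0.101 -0.021 -0.009]
```

View pics/s10c.png

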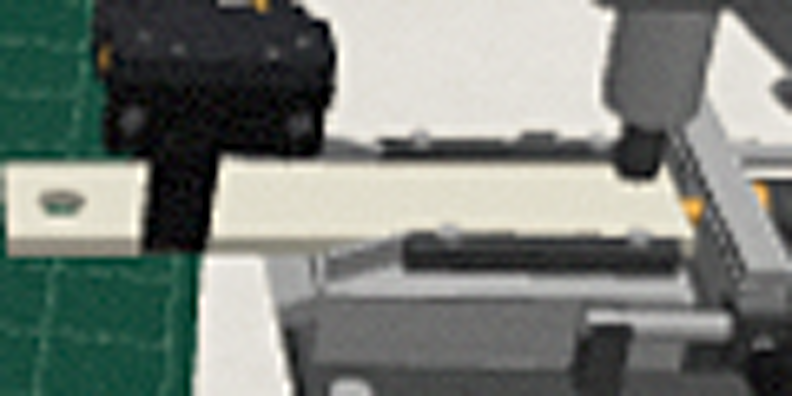

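```bash
python3 -m crank '{"xyz":[[0,-0.2,0],[0,-0.2,0]],"dr":[[0.05,0,0],[0.05,0,0]],"fingers":[1,1]}'; python3 -m crank '{"xyz":[[0,-0.2,0],[0,-0.15,0]],"dr":[[0.05,0,0],[0.05,0,0]],"fingers":[1,1]}';python3 -c "
from h import *
togo([.611,-.0154,.05],7.7)"
```

```text
t: 12.35
tool_pos: [0.5983, 0.0987, 0.0526]
eef_rot: [179.5, -0.2, 7.7]
ft_force: [-0.4, -8.8, 2.9]
width: 0.0445
t: 12.55
tool_pos: [0.5981, 0.1, 0.0527]
eef_rot: [179.8, -0.1, 7.7]
ft_force: [1.0, -13.4, 3.3]
width: 0.0445
t 12.55 pos [0.5981 0.1    0.0527] rot [ 1.7976e+02 -1.3000e-01  7.7400e+00] F [  1.03 -13.37   3.34] w 0.0445
units xyz [-0.138  5.801  0.157] dr [ 0.028 -0.015  0.005]
```

```bash
python3 -m crank '{"xyz":[[0,-0.2,0],[0,-0.2,0]],"dr":[[0.02,0,0],[0.02,0,0]],"fingers":[1,1]}'
python3 - <<'E'
from h import *
togo([.611,-.0154,.05],7.7)
s=snap('scene','s11.png'); snap('wrist','w11.png')
cv2.imwrite('pics/s11c.png',cv2.resize(s[215:275,300:420,::-1],None,fx=6.6,fy=6.6,interpolation=cv2.INTER_CUBIC))
togo([.611,-.0154,.05],7.7)
E
```

```text
t: 12.75
tool_pos: [0.598, 0.1, 0.0527]
eef_rot: [179.2, -0.1, 7.8]
ft_force: [1.2, -14.0, 3.7]
width: 0.0442
t 12.75 pos [0.598  0.1    0.0527] rot [ 1.7924e+02 -9.0000e-02  7.8000e+00] F [  1.22 -13.97   3.75] w 0.0442
units xyz [-0.141  5.804  0.21 ] dr [ 0.088 -0.011  0.012]
t 12.85 pos [0.598  0.1001 0.0526] rot [ 1.7923e+02 -9.0000e-02  7.8300e+00] F [  0.69 -14.76   2.7 ] w 0.045
units xyz [-0.144  5.806  0.209] dr [ 0.089 -0.011  0.015]
```

View pics/s11c.png

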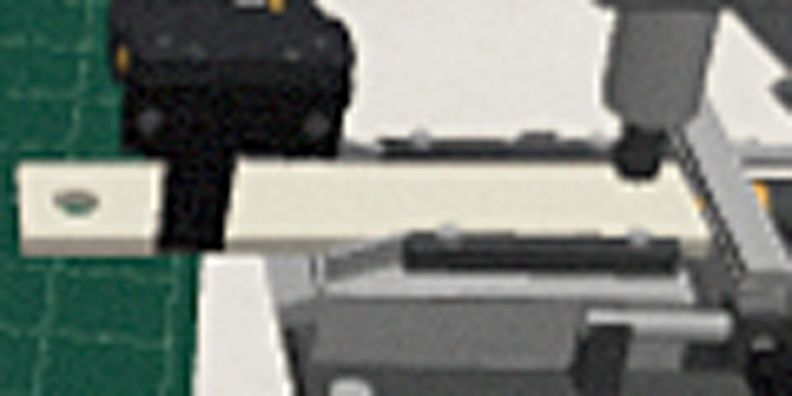

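View pics/w11.png

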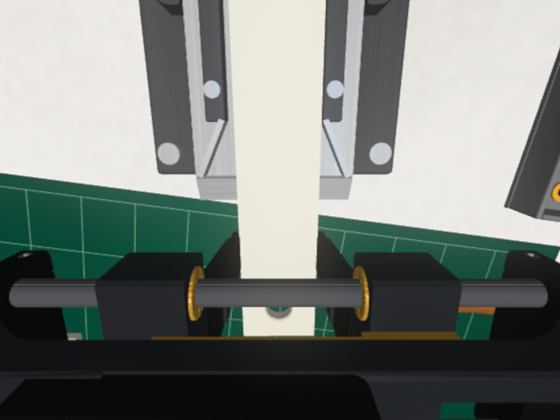

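Run:
```python
from h import *
a=cv2.imread('pics/s0.png') if 0 else cv2.imread('pics/scene0.png'); b=cv2.imread('pics/s11.png')
f=lambda s:cv2.resize(s[225:270,385:425],None,fx=9.8,fy=12,interpolation=cv2.INTER_CUBIC)
cv2.imwrite('pics/cmp.png',np.hstack([f(a),f(b)]))
```

```text
(no output)
```

View pics/cmp.png

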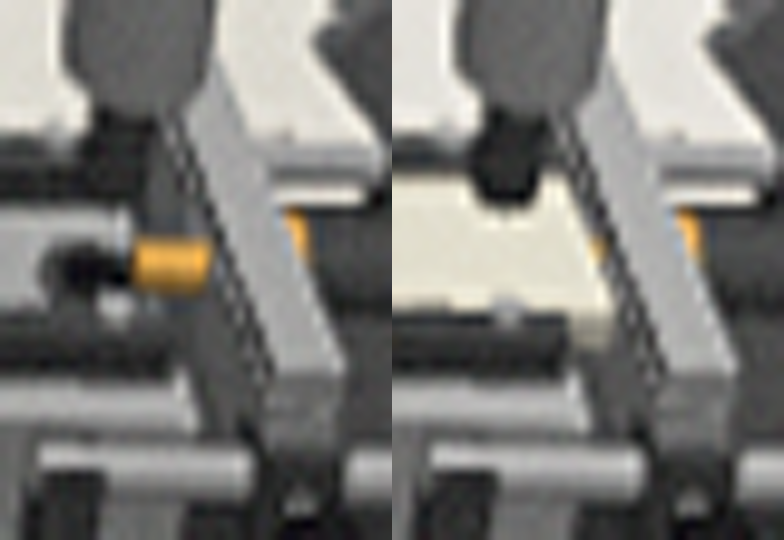

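Run:
```python
from h import *
g=lambda x,y:(385+(x+.5)/9.8-.5,225+(y+.5)/12-.5)
yaw=np.radians(97.7);f=np.array([np.cos(yaw),np.sin(yaw)]);r=np.array([f[1],-f[0]])
m0=np.array([.5888,.1437])
def q(n,x,y,z):
    P=onz('scene',g(x,y),z)[:2]-m0; print(n,'press x',round((P@f-.115)*1e3,1),'right',round(P@r*1e3,1))
q('nose top edge',135,240,.059);q('nose mid-vis',135,262,.056);q('brass/face top',212,243,.059)
q('slat end far top',565-392,175,.058);q('slat end near top',612-392,318,.058);q('slat end near bottom',608-392,345,.050)
q('slat mid top',590-392,247,.058)
q('brass right now top',603-392,243,.059)
for z in(.05,.058,.06,.065,.07,.08):
    q('dark line upper z%.3f'%z,165,120,z);q('dark line lower z%.3f'%z,265,380,z)
```

```text
nose top edge press x 8.5 right -2.5
nose mid-vis press x 8.2 right 0.8
brass/face top press x 26.9 right -2.2
slat end far top press x 24.0 right -27.2
slat end near top press x 22.8 right 21.6
slat end near bottom press x 23.9 right 19.4
slat mid top press x 23.7 right -2.1
brass right now top press x 26.7 right -2.1
dark line upper z0.050 press x 31.5 right -59.4
dark line lower z0.050 press x 32.5 right 30.4
dark line upper z0.058 press x 27.0 right -47.2
dark line lower z0.058 press x 28.0 right 41.2
dark line upper z0.060 press x 25.9 right -44.2
dark line lower z0.060 press x 26.9 right 43.9
dark line upper z0.065 press x 23.2 right -36.6
dark line lower z0.065 press x 24.1 right 50.7
dark line upper z0.070 press x 20.4 right -29.0
dark line lower z0.070 press x 21.4 right 57.5
dark line upper z0.080 press x 14.8 right -13.7
dark line lower z0.080 press x 15.8 right 71.1
```

The slat end measures at press x ≈ 23–24 mm. The nose was free at 8.3, which puts the stop face at about 22.3. The advance has stalled while the force climbs, so the slat is on the face; the brass still visible lies inside the gap. I'll firm up slightly.

```bash
python3 -m crank '{"xyz":[[0,-0.25,0],[0,-0.25,0]],"dr":[[0.08,0,0],[0.04,0,0]],"fingers":[1,1]}'
python3 - <<'E'
from h import *
togo([.611,-.0154,.05],7.7)
snap('wrist','w12.png');togo([.611,-.0154,.05],7.7)
s=snap('scene','s12.png');togo([.611,-.0154,.05],7.7)
a=cv2.imread('pics/s11.png');b=s[:,:,::-1]
f=lambda s:cv2.resize(s[225:270,385:425],None,fx=9.8,fy=12,interpolation=cv2.INTER_CUBIC)
cv2.imwrite('pics/cmp2.png',np.hstack([f(a),f(b)]))
E
```

```text
t: 13.05
tool_pos: [0.598, 0.1002, 0.0526]
eef_rot: [179.2, -0.0, 8.0]
ft_force: [1.5, -16.2, 2.7]
width: 0.044
t 13.05 pos [0.598  0.1002 0.0526] rot [ 1.7919e+02 -5.0000e-02  7.9500e+00] F [  1.51 -16.18   2.65] w 0.044
units xyz [-0.156  5.81   0.214] dr [ 0.094 -0.006  0.029]
t 13.1 pos [0.598  0.1002 0.0526] rot [ 1.7917e+02 -5.0000e-02  7.9800e+00] F [  0.99 -16.93   2.76] w 0.0446
units xyz [-0.159  5.811  0.216] dr [ 0.096 -0.006  0.033]
t 13.15 pos [0.598  0.1002 0.0527] rot [ 1.7918e+02 -5.0000e-02  7.9800e+00] F [  1.1  -17.93   3.27] w 0.0445
units xyz [-0.16   5.811  0.216] dr [ 0.096 -0.006  0.033]
```

View pics/cmp2.png

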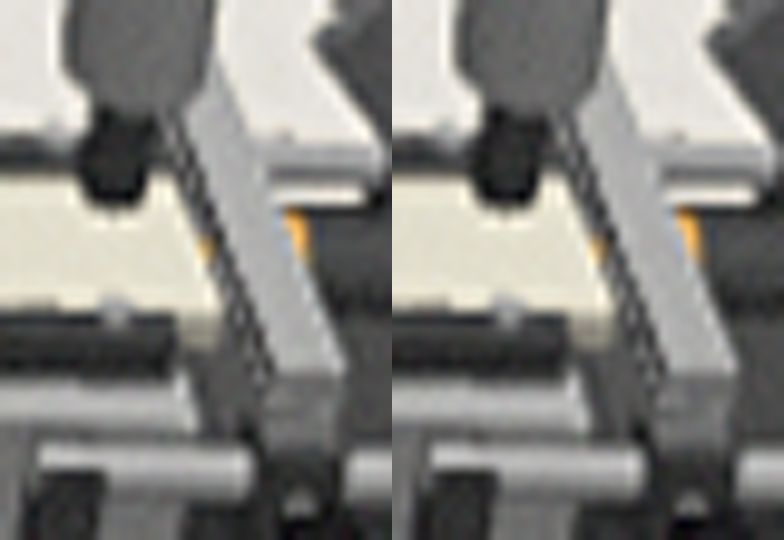

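View pics/w12.png

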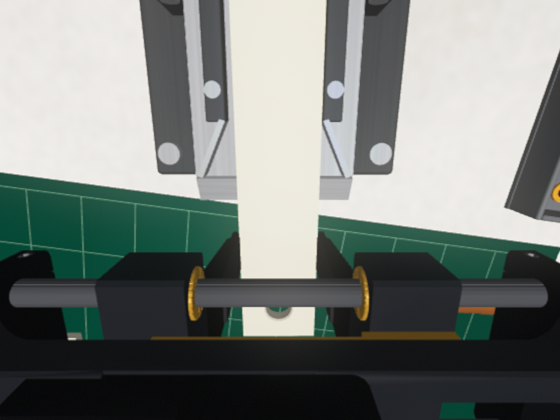

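Run:
```python
from h import *
for i in range(8):
    arm.snapshot('top'); o=arm.get_obs(); print(o['t'],np.round(o['tool_pos'],4),np.round(o['eef_rot'],2),np.round(o['ft_force'],1))
```

```text
13.2 [0.598  0.1002 0.0526] [ 1.7918e+02 -5.0000e-02  7.9800e+00] [  0.9 -17.7   3.3]
13.25 [0.598  0.1002 0.0527] [ 1.7919e+02 -5.0000e-02  7.9800e+00] [  0.9 -17.6   3. ]
13.3 [0.598  0.1002 0.0527] [ 1.7919e+02 -5.0000e-02  7.9700e+00] [  1.4 -16.5   3.2]
13.35 [0.598  0.1002 0.0527] [ 1.7919e+02 -5.0000e-02  7.9800e+00] [  2.2 -17.3   3. ]
13.4 [0.598  0.1002 0.0526] [ 1.7919e+02 -5.0000e-02  7.9800e+00] [  0.6 -17.7   2.2]
13.45 [0.598  0.1002 0.0526] [ 1.7919e+02 -5.0000e-02  7.9800e+00] [  1.3 -17.5   2.6]
13.5 [0.598  0.1002 0.0526] [ 1.7919e+02 -5.0000e-02  7.9800e+00] [  1.4 -16.8   2.6]
13.55 [0.598  0.1002 0.0527] [ 1.7919e+02 -5.0000e-02  7.9700e+00] [  1.5 -16.7   3.4]
```

Run:
```python
from h import *
o=arm.get_obs(); print(o['t'],np.round(o['tool_pos'],4),np.round(o['ft_force'],1),o['width'])
print(arm.close_job())
```

```text
13.55 [0.598  0.1002 0.0527] [  1.5 -16.7   3.4] 0.04443048359435381
the job is handed in; nothing more can be done
None
```

I picked up the one-hole slat about 62 mm from its middle on the punched half. I fed its blank end flat between the guides and pushed it against the plunger until it stopped on the gauge face. I handed the job in at 13.55 s, still gripping and pressing.

**Checks that agree:**
- The push held steady at about 17 N for the last half second, of which the plunger spring takes about 6.5 N.
- The tool position stayed at the same reading, and further push commands no longer moved it. It had advanced about 13 mm since first touching the plunger.
- The wrist view showed no slip in the jaws and the slat centred in the channel.

**Checks that were less clear:**
- The side view still showed a thin sliver of brass at the slat's end, which at first looked like a gap of about 2 mm. Measured in that same view, the slat's end is at press x ≈ 23–24 mm and the stop face at about 22 mm. I took the brass to be the pin seen inside the gauge's gap, but the pictures alone do not prove contact to the millimetre.
- Under load the tool ended about 0.8° off vertical and about 0.3° off the feed direction in yaw.

I touched nothing else on the bench.

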